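# Unlock the press-and-turn cap of the short pantry tub

## Task

Two white tubs with child-resistant caps stand in jar holders on the pantry worktop. Open the shorter one: press its cap down firmly against the spring and, keeping it pressed, turn it anticlockwise (seen from above) until its pointer comes to the broad open mark on the shoulder, then let it spring back up. Leave the cap of the taller tub shut.

Things in the scene. Friction and masses are not known exactly. Their poses are not given: they have to be found in the camera images.
- short_grip (a point): Point on the axis of the short tub's cap, 12 mm above its flat top, inside the knob; x to the pointer, y square to it, z up. Grey cap 68 mm wide, flat top 106 mm above the table when up; on it a round upright knob 26 mm wide, 23 mm high, with 21 mm of flat cap all round to press on. White tub 86 mm wide, fixed in a black holder. Other things stand 80 mm or more from the axis.
- short_turn (a joint): Turn of the short tub's cap, rad, anticlockwise from above: 0 to 0.08 shut (pointer at the small square mark), 1.15 at the broad open mark, end stop 1.3. With the cap up a hidden lock stops it at about 0.14; it passes only when pressed down more than 4 mm. From about 0.6 on the cap can spring up and stays open. Friction 0.04 N m.
- short_press (a joint): How far the short tub's cap is pressed down, m: 0 up, 0.008 at the bottom stop. A spring pushes it up: about 5 N to start, 9.5 N at 4 mm, 14 N at the bottom.
- tall_turn (a joint): Turn of the tall tub's cap, rad, same values and lock; it stays shut. This tub is the same but 50 mm taller (cap top 156 mm, knob top 179 mm) and stands in its own holder at least 180 mm from the short one, centre to centre, to its left or right. A can 50 mm high stands between them.

How it is judged:
By the outcome, as a careful person would: the job done as asked, in the order asked, and still so for the second after the job is handed in, with the robot touching nothing.
It also fails if it takes over 29 s, if anything falls off the work surface, if the arm or the gripper's body presses on something with over 40 N, if the wrist force passes 120 N, or if a joint passes its speed limit or range.

## Robot

A 7-joint arm with a two-finger parallel gripper is mounted at the origin on the work surface. World frame = base frame: x ahead of the robot, y to its left, z up, the work surface at z = 0. Lengths are in m, angles in degrees, forces in N, time in s.
With the tool pointing down it reaches from about 0.35 to 0.9 m from the base axis. Payload 8.1 kg.
Tool frame: the origin (TCP) lies on the mounting face of the last link; the fingertips stand 178 mm ahead of it and the grasp point (between the pads) lies 159 mm ahead of it (r.tip_extent is the distance from the TCP to the fingertips, in m); z points along the fingers, y is the direction in which the jaws open and shut (so a half turn about z gives the same grasp; the last joint's range is limited). The gripper opens to 92 mm and grips with 3 to 60 N. Pads are 19 mm wide; open, the fingers measure 130 mm over their backs; the gripper's body (75 mm by 190 mm) begins 47 mm behind the grasp point.
Start: joints at [61.158, 24.895, 1.432, 90.138, -0.665, 64.973, -4.303], TCP at [0.244, -0.575, 0.405] pointing down, gripper open.
Joint ranges: [-149.89, 149.89], [-25.12, 119.58], [-72.63, 75.52], [4.76, 147.25], [-75.54, 255.54], [6.69, 114.76], [-157.13, 157.13]. Speed limits (degrees/s): [127.2, 127.2, 172.46, 172.46, 180, 180, 180].

## Interface

Orientations are given as a 3x3 rotation matrix whose columns are the frame's x, y, z axes.
In Python, from cell import r gives the robot as it stands.
- The arm moves only by the tool step_arm, never from a script. Its arguments are lists of equal length, an entry for each row: "xyz": the shift along the tool's x, y, z in mm, a list of three; "turn": the turn, a rotation vector about the tool's x, y, z in degrees, a list of three; "jaw": the finger opening in mm, from 0 to 91.8. A call has exactly 8 rows; each row is the pose to reach, as a shift and turn from the pose measured when the call began, along the tool's axes at that moment; what a row does not reach only later rows make up. A row lasts 1/8 s, in which the tool goes at most 62.5 mm and 10.7 degrees, less where a joint would pass 70% of its speed; a pose out of reach is approached as far as the arm can. A call with a gripper value outside its range is refused whole. The fingers move at their own pace and stop on an object; "squeeze" is the grip in N (left out, the last holds). Time passes only in rows, so rows that repeat a pose let the fingers close, or fill a call up. It gives the time, the measured TCP pose, the force and the opening at its end, in the units of the state.
- r.read_state(): the state, without advancing time (a new reading comes with each control period).
- r.grab_frame(name): name is "scene" or "top" or "wrist"; returns (picture, depth): 480x640x3 uint8, blue, green, red; 480x640 float32, m along the optical axis (not along the pixel's ray), 0 where there is no reading.
- r.camera_model(name): a dict with "fx", "fy", "cx", "cy" (pixels), "D" ([k1, k2, p1, p2, k3] as OpenCV has them; the pictures are not rectified), "eye" and "attitude" of the camera in the world. Camera axes: x right, y down, z forward; pixel columns grow to the right and rows downward; lengths in m; the calibration is good to about 2 mm. A picture is of the moment at which its call begins: read the wrist's pose just before it. camera_model takes no time and is no camera call; for the wrist camera it gives the pose at the moment of the call.
- r.sign_off(): hands the job in, once; it reports no verdict.
The state is a dict: "t": time; "joint_positions": joint angles; "joint_vel": joint speeds; "joint_torque": joint torques, N m; "position": TCP position; "eef_rot": TCP orientation; "contact_force": force on the tool from outside, world axes, zero at the start; "torque": the same for the moment, N m; "width": opening from 0.0 (shut) to 1.0 (fully open).
Only numpy, scipy, OpenCV 4.12 (cv2) and the standard library are available. Lean on these libraries where they do the work, as an engineer would, in place of code of your own. Each camera call takes 0.05 s, during which the arm holds its last target. There are 200 camera calls.

## Working session

There is one attempt and no reset: what is moved stays moved. The work goes in short steps, Python scripts to look and compute and a tool call to move; the robot and the scene stay as the last step left them, time stands still between calls to the robot, and variables do not carry over. Pictures are saved under pics/ and viewed, about 8 in all and at most 12, crops included, and the job is handed in when it is done.

Besides the shell and the picture viewer there is one more tool, called after ">>>" by a JSON object that holds its "method" and its "body", one argument or row to a line. step_arm: Moves the arm, as the interface text tells. Its arguments: {"type":"object","properties":{"xyz":{"type":"array","items":{"type":"array","items":{"type":"number"}}},"turn":{"type":"array","items":{"type":"array","items":{"type":"number"}}},"jaw":{"type":"array","items":{"type":"number"}},"squeeze":{"type":"number"}},"required":["xyz","turn","jaw"]}

```bash
ls; mkdir -p pics; python3 - <<'E'
from cell import r
import cv2, numpy as np
s=r.read_state(); print({k:np.round(v,3).tolist() for k,v in s.items()})
for n in ("scene","top"):
    im,d=r.grab_frame(n); cv2.imwrite(f"pics/{n}0.png",im); np.save(f"pics/{n}0.npy",d)
    c=r.camera_model(n); print(n,{k:np.round(v,4).tolist() for k,v in c.items()})
a=cv2.imread("pics/scene0.png");b=cv2.imread("pics/top0.png")
E
```

```text
pics
{'t': 0.0, 'joint_positions': [61.159, 24.934, 1.43, 90.189, -0.663, 64.973, -4.303], 'joint_vel': [0.032, -0.012, 0.048, 0.018, -0.02, 0.004, 0.107], 'joint_torque': [-0.0, -66.785, 0.984, -31.447, -0.061, 0.043, 0.0], 'position': [0.244, -0.575, 0.404], 'eef_rot': [[0.921, 0.39, -0.001], [0.39, -0.921, 0.001], [-0.0, -0.002, -1.0]], 'contact_force': [0.273, -0.118, 0.082], 'torque': [0.021, -0.055, -0.017], 'width': 1.0}
scene {'fx': 606.6503, 'fy': 606.6503, 'cx': 323.0842, 'cy': 238.6656, 'D': [-0.0313, 0.0, 0.0, 0.0, 0.0], 'eye': [0.9584, -0.4649, 0.5509], 'attitude': [[0.745, 0.3685, -0.5561], [0.6671, -0.4149, 0.6187], [-0.0028, -0.8319, -0.5549]]}
top {'fx': 437.6597, 'fy': 437.6597, 'cx': 323.839, 'cy': 239.9973, 'D': [0.0369, 0.0, 0.0, 0.0, 0.0], 'eye': [0.4344, -0.0182, 0.7991], 'attitude': [[0.0069, -0.9834, 0.1811], [-0.9998, -0.0039, 0.0169], [-0.0159, -0.1812, -0.9833]]}
```

View pics/top0.png

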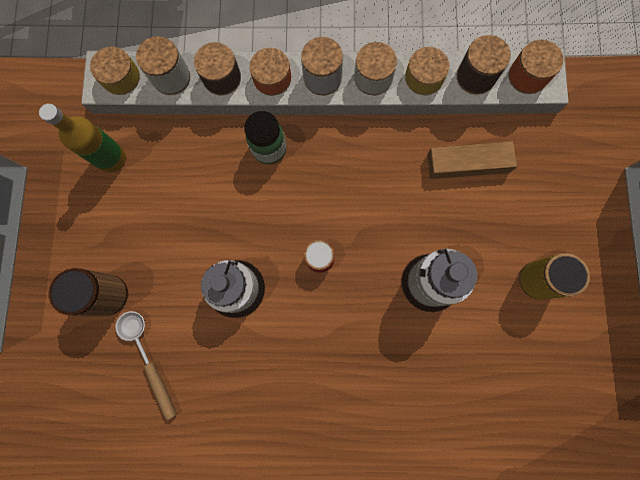

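View pics/scene0.png

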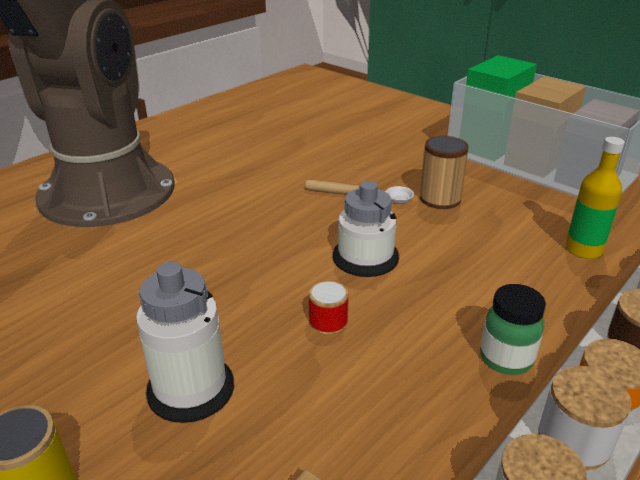

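The top view has the short tub on the left (cap near 228,285, pointer tick near 232,267) and the tall tub on the right (cap near 455,272). The red can is between them at (319,255). The scene view confirms which is short and which is tall. Next I'll measure both from depth and colour.

```bash
cat > h.py <<'E'
import cv2, numpy as np
def rays(c,uv):
    K=np.array([[c["fx"],0,c["cx"]],[0,c["fy"],c["cy"]],[0,0,1.]])
    p=cv2.undistortPoints(np.float64(uv).reshape(-1,1,2),K,np.array(c["D"]))[:,0]
    return np.c_[p,np.ones(len(p))]@np.array(c["attitude"]).T
def plane(c,uv,z):
    d=rays(c,uv); e=np.array(c["eye"]); return e+d*((z-e[2])/d[:,2])[:,None]
def cloud(c,d):
    v,u=np.mgrid[:480,:640]; R=rays(c,np.c_[u.ravel(),v.ravel()])
    return (np.array(c["eye"])+R*d.ravel()[:,None]).reshape(480,640,3)
E
python3 - <<'E'
from cell import r
from h import *
im=cv2.imread("pics/top0.png"); d=np.load("pics/top0.npy"); c=r.camera_model("top"); P=cloud(c,d)
for nm,(u,v),zt in (("short",(230,285),.106),("tall",(450,275),.156)):
    w=np.zeros((480,640),bool); w[v-45:v+45,u-50:u+50]=True; w&=d>0
    for lab,lo,hi in (("knob",zt+.018,zt+.028),("cap",zt-.005,zt+.006)):
        m=w&(P[...,2]>lo)&(P[...,2]<hi); q=P[m]
        (cx,cy),rad=cv2.minEnclosingCircle(q[:,:2].astype(np.float32))
        print(nm,lab,m.sum(),"z med",np.median(q[:,2]).round(4),"circ",np.round([cx,cy,rad],4),"px",np.argwhere(m).mean(0)[::-1].round(1))
for nm,(u,v) in (("brown",(74,291)),("can",(319,255)),("green",(262,125)),("yellow",(568,272)),("spoon",(130,325))):
    q=P[v-3:v+4,u-3:u+4].reshape(-1,3); print(nm,np.median(q,0).round(3))
cv2.imwrite("pics/crop_top.png",cv2.resize(im[240:330,180:280],None,fx=6,fy=6,interpolation=cv2.INTER_CUBIC))
E
```

```text
short knob 224 z med 0.1296 circ [0.4906 0.1547 0.0129] px [218.3 282.8]
short cap 1215 z med 0.1069 circ [0.4923 0.1542 0.0365] px [222.8 284.4]
tall knob 270 z med 0.1801 circ [ 0.5033 -0.1969  0.013 ] px [457.5 272.2]
tall cap 1419 z med 0.1571 circ [ 0.5049 -0.1953  0.0366] px [452.3 274.1]
brown [0.479 0.384 0.109]
can [0.546 0.003 0.052]
green [0.764 0.101 0.096]
yellow [ 0.513 -0.389  0.102]
spoon [0.426 0.34  0.004]
```

View pics/crop_top.png

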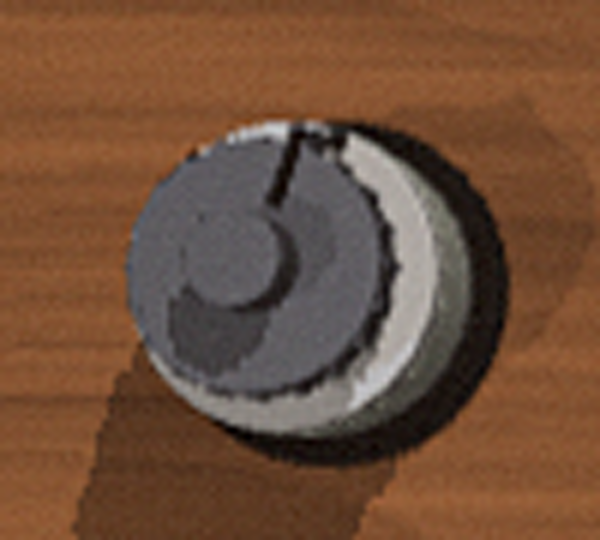

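The short cap axis is at (0.491, 0.155) with its top at 0.107, and the tall one is at (0.504, -0.196). Heights and radii agree with the given sizes. I'll travel high, setting the yaw on the way.

>>> {"method": "step_arm", "body": {
  "xyz": [
    [38,-43,0],
    [76,-86,0],
    [114,-129,0],
    [152,-172,0],
    [190,-215,0],
    [228,-258,0],
    [266,-301,0],
    [304,-344,0]
  ],
  "turn": [
    [0,0,-6],
    [0,0,-12],
    [0,0,-18],
    [0,0,-24],
    [0,0,-30],
    [0,0,-36],
    [0,0,-43],
    [0,0,-50]
  ],
  "jaw": [52,52,52,52,52,52,52,52],
  "squeeze": 40
}}

```text
t: 1.1
position: [0.3896, -0.1381, 0.4045]
eef_rot: [[0.289, 0.957, -0.001], [0.957, -0.289, 0.001], [0.001, -0.001, -1.0]]
contact_force: [1.9, -1.1, 0.0]
width: 0.564
```

>>> {"method": "step_arm", "body": {
  "xyz": [
    [45,2,0],
    [95,4,0],
    [145,6,0],
    [195,8,0],
    [245,10,20],
    [290,12,40],
    [309,12,60],
    [309,12,60]
  ],
  "turn": [
    [0,0,0],
    [0,0,0],
    [0,0,0],
    [0,0,0],
    [0,0,0],
    [0,0,0],
    [0,0,0],
    [0,0,0]
  ],
  "jaw": [52,52,52,52,52,52,52,52]
}}

```text
t: 2.1
position: [0.4899, 0.1554, 0.3431]
eef_rot: [[0.287, 0.958, -0.004], [0.958, -0.287, 0.001], [-0.0, -0.004, -1.0]]
contact_force: [-0.2, 0.1, -0.1]
width: 0.566
```

```bash
python3 - <<'E'
from cell import r
from h import *
s=r.read_state(); c=r.camera_model("wrist"); im,d=r.grab_frame("wrist")
print(s["position"],s["joint_positions"],s["width"],s["contact_force"]); print(np.round(c["eye"],3))
P=cloud(c,d); zt=.106
near=(d>0)&(np.hypot(P[...,0]-.491,P[...,1]-.1545)<.045)
for lab,lo,hi in (("knob",.124,.134),("cap",.101,.112)):
    q=P[near&(P[...,2]>lo)&(P[...,2]<hi)]
    if len(q)>20: print(lab,len(q),np.median(q[:,2]),cv2.minEnclosingCircle(q[:,:2].astype(np.float32)))
cv2.imwrite("pics/wrist1.png",im)
E
```

```text
[0.48989371 0.15536546 0.34312662] [  1.36801083  21.95165967 -32.31480298 107.88685527  14.05432932
  54.3105819  -54.0338114 ] 0.5656012526638611 [-0.16123871  0.1047755  -0.06612571]
[0.507 0.217 0.324]
knob 1320 0.12969353443134002 ((0.4897507429122925, 0.15481245517730713), 0.013034766539931297)
cap 5845 0.10679199523985936 ((0.49144768714904785, 0.1535680890083313), 0.037018779665231705)
```

View pics/wrist1.png

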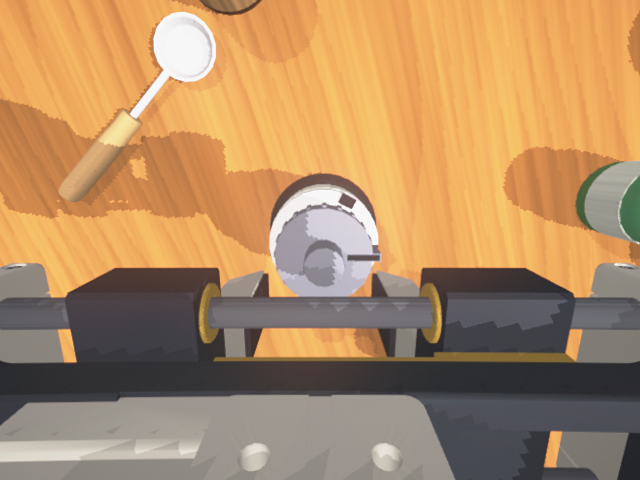

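The wrist view shows the knob at (324,258), the pointer toward the right at (363,257), and the broad open mark at (347,200). The gripper is centred on the knob to within 1 mm. I'll lower it until the tips are just above the cap, then close.

```bash
python3 - <<'E'
from cell import r
from h import *
c=r.camera_model("wrist"); a=np.array([.4898,.1548])
for n,uv,z in (("pointer out",(378,257),.106),("pointer in",(350,258),.106),("open mark",(347,200),.092),("sq mark",(376,249),.092)):
    p=plane(c,[uv],z)[0,:2]-a; print(n,p.round(4),np.hypot(*p).round(4),np.degrees(np.arctan2(p[1],p[0])).round(1))
E
```

```text
pointer out [ 0.0362 -0.0132] 0.0386 -20.0
pointer in [ 0.0176 -0.0084] 0.0195 -25.4
open mark [0.0269 0.0287] 0.0393 46.8
sq mark [ 0.0375 -0.0117] 0.0393 -17.3
```

>>> {"method": "step_arm", "body": {
  "xyz": [
    [0,0,15],
    [0,0,30],
    [0,0,42],
    [0,0,50],
    [0,0,56],
    [0,0,57],
    [0,0,57],
    [0,0,57]
  ],
  "turn": [
    [0,0,0],
    [0,0,0],
    [0,0,0],
    [0,0,0],
    [0,0,0],
    [0,0,0],
    [0,0,0],
    [0,0,0]
  ],
  "jaw": [52,52,52,52,52,52,20,20],
  "squeeze": 40
}}

```text
t: 3.15
position: [0.4901, 0.1544, 0.2874]
eef_rot: [[0.288, 0.958, -0.002], [0.958, -0.288, 0.001], [-0.0, -0.002, -1.0]]
contact_force: [-0.1, 0.3, -1.0]
width: 0.397
```

>>> {"method": "step_arm", "body": {
  "xyz": [
    [0,0,1],
    [0,0,1],
    [0,0,1],
    [0,0,1],
    [0,0,3],
    [0,0,5],
    [0,0,7],
    [0,0,8]
  ],
  "turn": [
    [0,0,0],
    [0,0,0],
    [0,0,0],
    [0,0,0],
    [0,0,0],
    [0,0,0],
    [0,0,0],
    [0,0,0]
  ],
  "jaw": [20,20,20,20,20,20,20,20],
  "squeeze": 40
}}

```text
t: 4.15
position: [0.4909, 0.1543, 0.2803]
eef_rot: [[0.289, 0.957, 0.0], [0.957, -0.289, 0.001], [0.001, 0.0, -1.0]]
contact_force: [3.8, -2.8, 11.5]
width: 0.278
```

>>> {"method": "step_arm", "body": {
  "xyz": [
    [0,0,1],
    [0,0,1],
    [0,0,1],
    [0,0,1],
    [0,0,1],
    [0,0,1],
    [0,0,1],
    [0,0,1]
  ],
  "turn": [
    [0,0,-4],
    [0,0,-12],
    [0,0,-21],
    [0,0,-30],
    [0,0,-39],
    [0,0,-48],
    [0,0,-57],
    [0,0,-64]
  ],
  "jaw": [20,20,20,20,20,20,20,20]
}}

```text
t: 5.15
position: [0.4914, 0.1543, 0.2803]
eef_rot: [[-0.737, 0.676, 0.002], [0.676, 0.737, 0.001], [-0.001, 0.002, -1.0]]
contact_force: [1.8, -2.4, 11.4]
width: 0.273
```

```bash
python3 - <<'E'
from cell import r
import numpy as np
s=r.read_state(); print({k:np.round(v,3).tolist() for k,v in s.items() if k!="joint_vel"})
R=s["eef_rot"];print(np.degrees(np.arctan2(R[1][0],R[0][0])))
E
```

```text
{'t': 5.15, 'joint_positions': [10.573, 30.828, -46.48, 110.912, 28.888, 50.396, -3.428], 'joint_torque': [-2.836, -52.073, -10.949, -19.909, -1.166, -0.656, -1.401], 'position': [0.491, 0.154, 0.28], 'eef_rot': [[-0.737, 0.676, 0.002], [0.676, 0.737, 0.001], [-0.001, 0.002, -1.0]], 'contact_force': [1.767, -2.354, 11.373], 'torque': [-0.703, -0.415, -0.095], 'width': 0.273}
137.45160114447015
```

```bash
python3 - <<'E'
from cell import r
from h import *
for n in ("wrist","scene"):
    c=r.camera_model(n); im,d=r.grab_frame(n)
    cv2.imwrite(f"pics/{n}2full.png",im)
w=cv2.imread("pics/wrist2full.png")[150:330,220:440]; s=cv2.imread("pics/scene2full.png")[150:290,310:430]
cv2.imwrite("pics/both2.png",np.hstack([cv2.resize(w,(440,360)),cv2.resize(s,(309,360))]))
E
```

```text
(no output)
```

View pics/both2.png

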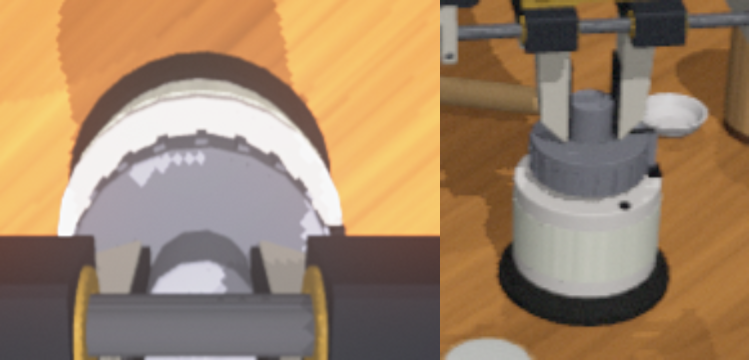

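The pointer tip, at about (650,135) in the right panel, now sits over the broad mark at (655,170). I'll let the cap rise, open the gripper and lift clear.

>>> {"method": "step_arm", "body": {
  "xyz": [
    [0,0,-2],
    [0,0,-4],
    [0,0,-6],
    [0,0,-7],
    [0,0,-7],
    [0,0,-7],
    [0,0,-7],
    [0,0,-7]
  ],
  "turn": [
    [0,0,0],
    [0,0,0],
    [0,0,0],
    [0,0,0],
    [0,0,0],
    [0,0,0],
    [0,0,0],
    [0,0,0]
  ],
  "jaw": [20,20,20,20,20,52,52,52]
}}

```text
t: 6.25
position: [0.4911, 0.1544, 0.2871]
eef_rot: [[-0.736, 0.677, 0.001], [0.677, 0.736, 0.001], [-0.0, 0.001, -1.0]]
contact_force: [0.8, 0.9, 0.2]
width: 0.538
```

>>> {"method": "step_arm", "body": {
  "xyz": [
    [0,0,0],
    [0,0,0],
    [0,0,-15],
    [0,0,-35],
    [0,0,-60],
    [0,0,-60],
    [0,0,-60],
    [0,0,-60]
  ],
  "turn": [
    [0,0,0],
    [0,0,0],
    [0,0,0],
    [0,0,0],
    [0,0,0],
    [0,0,0],
    [0,0,0],
    [0,0,0]
  ],
  "jaw": [52,52,52,52,52,52,52,52]
}}

```text
t: 7.25
position: [0.4908, 0.1542, 0.3465]
eef_rot: [[-0.736, 0.677, 0.0], [0.677, 0.736, 0.0], [0.0, 0.0, -1.0]]
contact_force: [0.5, 0.6, -0.0]
width: 0.569
```

```bash
python3 - <<'E'
from cell import r
from h import *
s=r.read_state(); print(s["t"],s["position"],s["contact_force"],s["width"])
c=r.camera_model("wrist"); im,d=r.grab_frame("wrist"); P=cloud(c,d)
near=(d>0)&(np.hypot(P[...,0]-.491,P[...,1]-.1545)<.045)
for lab,lo,hi in (("knob",.114,.134),("cap",.094,.112)):
    q=P[near&(P[...,2]>lo)&(P[...,2]<hi)]
    if len(q)>20: print(lab,len(q),np.median(q[:,2]),cv2.minEnclosingCircle(q[:,:2].astype(np.float32)))
cv2.imwrite("pics/wrist3full.png",im)
w=im[140:340,200:440]
im,_=r.grab_frame("scene"); cv2.imwrite("pics/scene3full.png",im); s=im[150:290,310:430]
cv2.imwrite("pics/both3.png",np.hstack([cv2.resize(w,(480,400)),cv2.resize(s,(320,400))]))
E
```

```text
7.25 [0.49084854 0.15415119 0.34654539] [ 0.45115722  0.62945061 -0.02692951] 0.5686425731524455
knob 1418 0.1295504821330846 ((0.4892968237400055, 0.1544637829065323), 0.013063669204711914)
cap 5886 0.10669846203694301 ((0.490280419588089, 0.15605038404464722), 0.037188224494457245)
```

View pics/both3.png

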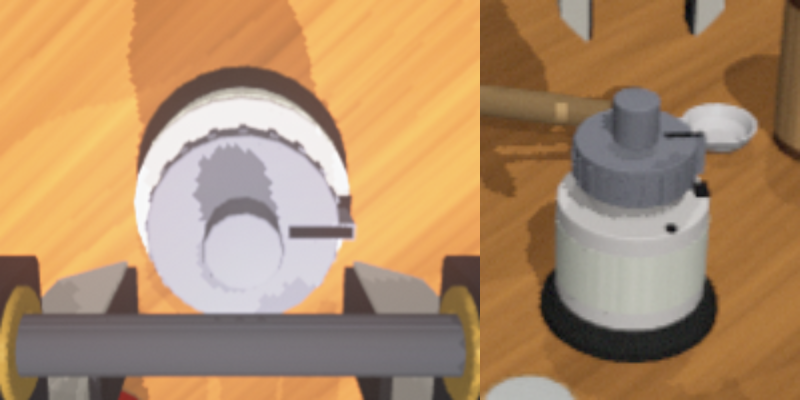

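```bash
python3 - <<'E'
from cell import r
from h import *
c=r.camera_model("wrist"); a=np.array([.4902,.1548])
for n,uv,z in (("pointer out",(376,256),.106),("pointer in",(345,256.5),.106),("mark",(372,245),.092)):
    p=plane(c,[uv],z)[0,:2]-a; print(n,p.round(4),np.hypot(*p).round(4),np.degrees(np.arctan2(p[1],p[0])).round(1))
p=plane(c,[(376,256),(345,256.5)],.106); v=p[0]-p[1]; print("pointer dir",np.degrees(np.arctan2(v[1],v[0])))
E
```

```text
pointer out [0.0259 0.0272] 0.0376 46.4
pointer in [0.0116 0.0111] 0.0161 43.6
mark [0.0222 0.0295] 0.0369 53.0
pointer dir 48.40375022482224
```

```bash
python3 -c "
from cell import r
print(r.sign_off())"
```

```text
the job is handed in; nothing more can be done
None
```

The short tub is open. I gripped its knob, pressed the cap down about 6 mm (11.5 N measured) and turned it 64° anticlockwise. I then let it spring up, released it and lifted clear, finishing at about 7.4 s.

**Cap up:** the cap's flat top is back at 0.107 m and the knob top at 0.130 m, the same as before the turn. The gripper is clear, with about 0 N vertical force.

**Pointer at the open mark:** the pointer moved from -20° to 46.4°, about 66° or 1.16 rad. The open mark, measured at 46.8° before the turn, agrees.

**One disagreement:** a second reading of the mark at the end gave 53°. I discounted it because the pointer and cap rim partly covered the mark.

**Tall tub:** the arm never touched it. I took no separate picture of its cap at the end.

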